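Press the lid home on a sample tin with the star-wheel screw press

ROBOT

A 6-joint arm with a two-finger parallel gripper is mounted at the origin on the work surface. World frame = base frame: x ahead of the robot, y to its left, z up, the work surface at z = 0. Lengths are in m, angles in rad, forces in N, time in s.
With the tool pointing down it reaches from about 0.3 to 0.75 m from the base axis. Payload 8.5 kg.
Tool frame: the origin (TCP) lies midway between the tips of the shut fingers; the grasp point (between the pads) lies r.hold_point_z behind it (r.hold_point_z is the distance from the TCP to the grasp point, in m); z points along the fingers, y is the line along which they close (so a half turn about z gives the same grasp; the last joint's range is limited). The gripper opens to 88 mm and grips with 3 to 60 N. Pads are 18 mm wide; open, the fingers measure 123 mm over their backs; the gripper's body (75 mm by 187 mm) begins 45 mm behind the grasp point.
Start: joints at [-1.325, 0.381, 1.297, -0, 1.464, -0.215], TCP at [0.245, -0.493, 0.239] pointing down, gripper open.
Joint ranges: [-3.11, 3.11], [-0.89, 2.33], [0.22, 2.48], [-1.42, 4.56], [0.17, 2.85], [-2.88, 2.88]. Speed limits (rad/s): [2.39, 2.39, 3.14, 3.14, 3.14, 3.14].

INTERFACE

Orientations are given as [roll, pitch, yaw] about the fixed x, y, z axes, in that order (R = Rz(yaw) Ry(pitch) Rx(roll)).
In Python, from cell import r gives the robot as it stands. The module is installed in compiled form; this text tells all that it offers.
- The arm moves only by the tool carry_out, never from a script. Its argument "motion" is a list of rows, each an object of numbers: "tx", "ty", "tz": the shift along the tool's x, y, z in cm; "wx", "wy", "wz": the turn, a rotation vector about the tool's x, y, z in degrees; "fingers": the opening in per cent of the stroke, from 0 (shut) to 100 (fully open). A call has 1 to 12 rows; each row shifts and turns the commanded pose from where the row before left it, along the tool's axes as they then stand; what a row does not reach is not made up. A row lasts 1/8 s, in which the tool goes at most 62.5 mm and 10.7 degrees, less where a joint would pass 70% of its speed; a pose out of reach is approached as far as the arm can. A call is refused whole if a number of a shift passes 6.25 or a number of a turn 10.7, either way. A call with a gripper value outside its range is refused whole. The fingers move at their own pace and stop on an object; "force" is the grip in N (left out, the last holds). Time passes only in rows, so rows that do not move let the fingers close. It gives the time, the measured TCP pose, the force, the opening and the grip force at its end, in the units of the state.
- r.state(): the state, without advancing time (a new reading comes with each control period).
- r.get_image(name): name is "scene" or "side" or "wrist"; returns the picture (400x640x3 uint8, blue, green, red); there is no depth.
- r.camera_model(name): a dict with "fx", "fy", "cx", "cy" (pixels), "camera_from_world" (4x4, takes a point from world to camera coordinates). Camera axes: x right, y down, z forward; pixel columns grow to the right and rows downward; lengths in m; the calibration is good to about 2 mm. A picture is of the moment at which its call begins: read the wrist's pose just before it. camera_model takes no time and is no camera call; for the wrist camera it gives the pose at the moment of the call.
- r.sign_off(): hands the job in; it is judged then, once.
Trained networks look in the newest picture that a camera, given by its name, has taken for a name from the list of things; names that differ only in an ending like _2 or _b are one class to them, and where a whole thing is asked for, a point or a joint stands for the part that bears it (a point fixed in the world has none). Each returns a list of dicts, best first, with "confidence" (0 to 1); they miss things now and then, are a little off and sometimes report something else, mostly with a low value. They report only what shows in the picture. A call takes as long as a camera call. They do not tell look-alikes from the thing itself.
- r.find_in(camera, thing): "pixel" ([column, row] in pixels, amid what is visible of it).
- r.pinpoint(camera, thing): "pixel" ([column, row] in pixels: a listed point, or the origin of a listed thing).
The state is a dict: "time": time; "joints": joint angles; "joint_velocities": joint speeds; "joint_torque": joint torques, N m; "position": TCP position; "tool_rot": TCP orientation; "contact_force": force on the tool from outside, world axes, zero at the start; "moment": the same for the moment, N m; "gripper_width": finger opening in m; "finger_force": force on a finger pad.
Only numpy, scipy, OpenCV 4.12 (cv2) and the standard library are available. Lean on these libraries where they do the work, as an engineer would, in place of code of your own. Each camera call takes 0.05 s, during which the arm holds its last target. There are 200 camera calls.

TASK

Push the loaded shuttle of the screw press in by its knob until it is against the stop. Then turn the star wheel clockwise, spoke after spoke with the side of the gripper, and press the tin's lid home by feel: until it has bottomed and the wheel goes firm, but no harder, or the lid bends. Turn the wheel back until the ram stands clear of the lid, leave the closed tin in the press, and disturb nothing else on the bench.

Things in the scene. Friction and masses are not known exactly. Their poses are not given: they have to be found in the camera images.
- press: Green two-pillar bench screw press, fixed; base 310 x 200 mm. Origin: on the bench, under the screw's vertical axis. Its x axis runs along the slide, away from the loading side (the shuttle goes in along +x); z up. Pillars of 25 mm at y = +80 and -80 mm carry a crosshead 56 mm (x) by 205 mm (y), top at z = 215 mm; pillar nuts to 225 mm.
- shuttle: Aluminium sliding plate (215 x 86 x 12 mm) of the press, lying loose between two gibs with 1.5 mm play each side, with the white nest and the tin on it. Origin: underside of the plate below the nest's centre. It goes in along the press's +x; against the hard stop its origin lies on the screw axis. At the start it stands 50 to 80 mm out. It takes about 4 to 8 N to slide.
- knob (a point): Centre of the upright black cylindrical knob on the loading end of the shuttle, 26 mm diameter, 38 mm tall, 145 mm out from the nest's centre along the press's -x; this point is half-way up it, 73 mm over the bench; the knob's top is at 92 mm. Push it along the press's +x with the fingers behind it.
- star_wheel (a joint): Turn of the four-spoked star wheel on top of the screw, in rad; grows clockwise seen from above, which drives the ram down 6 mm per rad (38 mm a turn); range 0 to 6.1. In the press's frame the four spokes point at angles -q, -q+pi/2, -q+pi and -q+3pi/2 (rad, counter-clockwise from its x axis seen from above). It stays where it is left.
- hub (a point): Centre of the red hub (40 mm diameter, 32 mm tall, 8 mm nut on top) of the star wheel, on the screw axis at the spokes' mid-height; sinks with the ram: 284 mm - 6 mm x q over the bench. Each spoke is a steel bar of 11 mm diameter ending in a black ball of 23 mm centred 82 mm from the axis; from 25 to 68 mm it is plain bar.
- pad_face (a point): Centre of the flat underside of the ram's round steel pressing nose (44 mm diameter, 12 mm thick), on the screw axis. The nose is screwed out of the ram by a different, fixed amount on each setting, so its height is 146 mm - 6 mm x q over the bench less an unknown 0 to 6 mm.
- tin: The loose sample tin in the white nest (10 mm deep) of the shuttle: tinplate with a white paper band, 60 mm diameter, its body 65 mm tall without the lid, 0.2 to 0.4 kg. Origin: centre of its underside, 47 mm over the bench; z up.
- lid_top (a point): Centre of the top face of the gold press-in lid (53 mm diameter, 4 mm flange) in the tin's mouth. It starts 6 to 8 mm above home; home lies 66 to 69 mm over the tin's underside, at a depth that differs from tin to tin and can only be felt. The lid slides in stiffly (50 N on the ram); bedding it down takes a ram load of 70 N or more; above 160 N it bends.
- tin_a: Bystander: closed tin with a white band, 60 mm diameter, 69 mm tall, beside the press. Origin at its underside.
- tin_b: Bystander: closed tin with a green band, same size, on the other side of the press. Origin at its underside.
- spare_lids: Bystander: two gold spare lids lying one on the other, 53 mm diameter, 8 mm high in all. Origin at the underside.
- scoop: Bystander: spoon-shaped sample scoop, 190 mm long, lying on the bench.
- brush: Bystander: bench brush, 200 mm long, lying on the bench.
- bowl: Bystander: steel bowl, 110 mm across, 50 mm tall. Origin at its underside.
- jar: Bystander: glass jar with steel lid, 72 mm diameter, 100 mm tall. Origin at its underside.
- spoke (a point): Point on one spoke (the one at angle -q), 60 mm from the screw axis. Push there, square to the spoke: 1 to 2 N runs the ram down freely, 4 N runs it back up, about 6.5 N slides the lid in. When the lid bottoms the wheel goes firm, the force climbing within a few mm of spoke travel: 10 to 13 N is home and bedded, from 17 N the lid bends. Let go, the wheel springs back a little.
- ram: The steel ram on the end of the screw, 26 mm diameter, with the nose below and the star wheel on top; moves straight up and down only. Origin on the screw axis at 146 mm - 6 mm x q over the bench.
Mind the look-alikes: they are no part of the job. Of the things shaped like the shuttle, the aluminium one is meant.

How it is judged:
On the way, in this order (a step that is already met when the one before it is completed fails the run):
1. the shuttle is against the stop, the lid not yet pressed (x of shuttle in the frame of press above -0.002 m and z of lid_top in the frame of tin above 0.071 m), for 0.2 s.
2. the lid is home and bedded down: bottomed under the ram, carrying at least 70 N (x of shuttle in the frame of press above -0.003 m and z of lid_top in the frame of tin below 0.0698 m and contact force between ram and tin above 70 N), for 0.05 s.
3. the ram is backed off, clear of the lid (z of pad_face in the frame of lid_top above 0.002 m), for 0.2 s.
At the end, for the whole second after the job is handed in: The shuttle is within 4 mm of its stop, the tin upright in the nest and centred under the ram within 6 mm, its lid still home (top no more than 69.8 mm over the tin's underside), the ram's nose more than 2 mm above the lid, tin and star wheel at rest and everything released (x of shuttle in the frame of press above -0.004 m and z of lid_top in the frame of tin below 0.0698 m and z of pad_face in the frame of lid_top above 0.002 m and horizontal distance between lid_top and pad_face below 0.006 m and angle between tin's own z axis and vertical below 0.05 rad and linear speed of tin below 0.01 m/s and velocity of joint star_wheel between -0.05 and 0.05 rad/s); the robot touches nothing.
It fails at once if the lid is bent: the ram presses on the tin with more than 160 N (contact force between ram and tin above 160 N).
It fails at once if the ram is pressed on the tin with the shuttle not at its stop (x of shuttle in the frame of press below -0.004 m and contact force between ram and tin above 20 N).
It fails at once if a bystander is moved by more than 15 mm (distance of any of tin_a, tin_b, spare_lids, scoop, brush, bowl, jar from where it was at the start of the episode above 0.015 m).
It also fails if it takes over 70 s, if anything falls off the work surface, if the arm or the gripper's body presses on something with over 40 N, if the wrist force passes 120 N, or if a joint passes its speed limit or range.

## Working session

There is one attempt and no reset: what is moved stays moved. The work goes in short steps, Python scripts to look and compute and a tool call to move; the robot and the scene stay as the last step left them, time stands still between calls to the robot, and variables do not carry over. Pictures are saved under pics/ and viewed, at most 10 in all, crops included, and the job is handed in when it is done.

Besides the shell and the picture viewer there is one more tool, called after "Request:" by a JSON object that holds its "api" and its "payload". carry_out: Moves the arm, as the interface text tells. Its arguments: {"type":"object","properties":{"motion":{"type":"array"},"force":{"type":"number"}},"required":["motion"]}

```bash
ls; mkdir -p pics; cat > h.py <<'E'
import numpy as np, cv2
from cell import r
def ray(cam,px):
    m=r.camera_model(cam); T=np.linalg.inv(np.array(m["camera_from_world"]))
    d=T[:3,:3]@np.array([(px[0]-m["cx"])/m["fx"],(px[1]-m["cy"])/m["fy"],1.]); return T[:3,3],d
def atz(cam,px,z):
    o,d=ray(cam,px); return o+d*(z-o[2])/d[2]
def proj(cam,p):
    m=r.camera_model(cam); c=np.array(m["camera_from_world"])@np.r_[p,1.]
    return np.array([m["fx"]*c[0]/c[2]+m["cx"],m["fy"]*c[1]/c[2]+m["cy"]])
def tri(c1,p1,c2,p2):
    o1,d1=ray(c1,p1);o2,d2=ray(c2,p2)
    s=np.linalg.lstsq(np.c_[d1,-d2],o2-o1,rcond=None)[0]
    a=o1+s[0]*d1;b=o2+s[1]*d2; return (a+b)/2,np.linalg.norm(a-b)
E
python3 - <<'E'
from h import *
np.set_printoptions(precision=3,suppress=True)
s=r.state();print(s,r.hold_point_z)
for c in("scene","side"):
    cv2.imwrite(f"pics/{c}.png",r.get_image(c))
    m=r.camera_model(c);print(c,np.linalg.inv(np.array(m["camera_from_world"])).round(3).tolist(),m["fx"])
    for t in("press","hub","knob","spoke","shuttle","lid_top","tin","pad_face"):
        print(t,[(np.round(d["pixel"],1).tolist(),round(d["confidence"],2)) for d in r.pinpoint(c,t)[:3]])
E
```

```text
pics
{'time': 0.0, 'joints': array([-1.325,  0.381,  1.298, -0.   ,  1.464, -0.215]), 'joint_velocities': array([ 0.002,  0.   ,  0.001,  0.   , -0.001,  0.   ]), 'joint_torque': array([ -0.001, -43.793, -22.456,   0.071,   0.035,  -0.   ]), 'position': array([ 0.244, -0.492,  0.238]), 'tool_rot': array([-3.14 , -0.   ,  0.461]), 'contact_force': array([ 0.133, -0.113,  0.687]), 'moment': array([-0.032,  0.021,  0.027]), 'finger_force': 0.0, 'gripper_width': 0.08812421334182012} 0.0187
scene [[0.024, 0.708, -0.706, 1.24], [1.0, -0.012, 0.022, -0.075], [0.008, -0.706, -0.708, 0.875], [0.0, 0.0, 0.0, 1.0]] 370.56231966167746
press [([346.1, 269.5], 0.61)]
hub [([349.4, 200.3], 0.94), ([347.4, 234.5], 0.34), ([286.2, 287.8], 0.29)]
knob []
spoke [([339.3, 218.6], 0.94)]
shuttle [([336.3, 240.7], 0.87), ([471.3, 290.8], 0.73)]
lid_top [([347.2, 269.7], 0.48), ([347.8, 234.7], 0.38), ([201.1, 236.5], 0.22)]
tin [([400.6, 260.2], 0.81), ([348.3, 271.9], 0.71), ([335.9, 237.2], 0.62)]
pad_face [([347.6, 237.9], 0.46)]
side [[-0.968, -0.145, 0.203, 0.327], [-0.249, 0.517, -0.819, 0.95], [0.013, -0.843, -0.537, 0.836], [0.0, 0.0, 0.0, 1.0]] 447.5252518531269
press [([283.6, 252.8], 0.79)]
hub [([280.7, 167.4], 0.73)]
knob [([162.9, 300.9], 0.91), ([361.9, 234.0], 0.66)]
spoke [([264.5, 162.0], 0.71)]
shuttle [([208.7, 339.3], 0.84), ([308.5, 249.5], 0.82)]
lid_top [([306.4, 225.1], 0.69)]
tin [([306.2, 244.1], 0.9), ([279.8, 217.9], 0.53)]
pad_face []
```

View pics/scene.png

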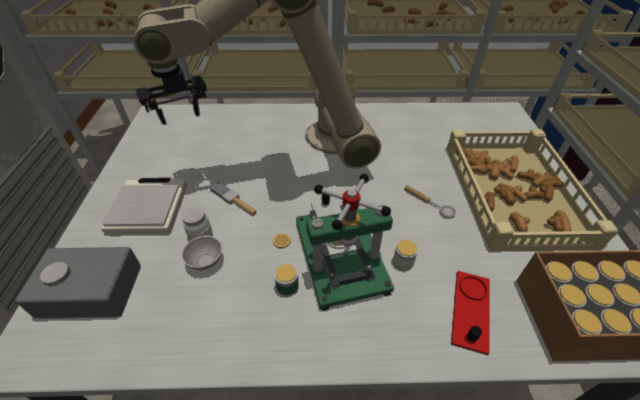

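View pics/side.png

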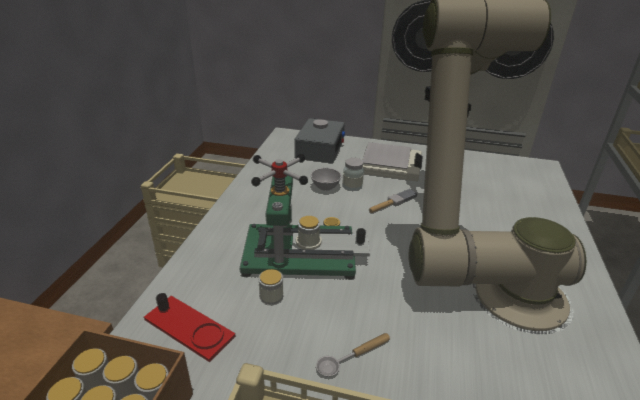

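```bash
python3 - <<'E'
from h import *
np.set_printoptions(precision=3,suppress=True)
H,e=tri("scene",(349.4,200.3),"side",(280.7,167.4));print("hub",H,e)
print("spoke",tri("scene",(339.3,218.6),"side",(264.5,162)))
print("shuttle",tri("scene",(336.3,240.7),"side",(308.5,249.5)))
print("press",tri("scene",(346.1,269.5),"side",(283.6,252.8)))
print("knobs",atz("side",(361.9,234),.073),atz("side",(162.9,300.9),.073))
print("lid",atz("side",(306.4,225.1),.12))
print(atz("scene",(336.3,240.7),.035),atz("side",(308.5,249.5),.035))
E
```

```text
hub [ 0.647 -0.002  0.281] 0.0037064012456188046
spoke (array([ 0.699, -0.027,  0.276]), np.float64(0.0023175722539652316))
shuttle (array([ 0.568, -0.016,  0.025]), np.float64(0.013650604432734801))
press (array([0.644, 0.003, 0.004]), np.float64(0.005164338442013698))
knobs [ 0.43  -0.057  0.073] [0.833 0.317 0.073]
lid [0.574 0.006 0.12 ]
[ 0.569 -0.02   0.035] [0.568 0.004 0.035]
```

The red plate (scene 472,310 / side 190,325) lies loose on the bench, so it's the look-alike. The aluminium plate with its knob, at side (308,249)–(362,236), runs between the gibs of the press, so it fits the description. I'll check this in one crop.

```bash
python3 - <<'E'
from h import *
a=cv2.imread("pics/side.png")[140:290,225:395];b=cv2.imread("pics/scene.png")[165:315,265:425]
cv2.imwrite("pics/crop.png",np.hstack([cv2.resize(a,None,fx=2.4,fy=2.4,interpolation=2),cv2.resize(b,None,fx=2.4,fy=2.4,interpolation=2)]))
E
```

```text
(no output)
```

View pics/crop.png

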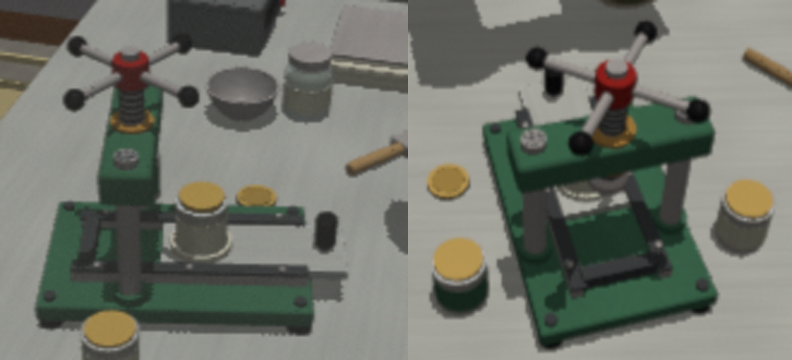

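The crop confirms it: the aluminium plate between the gibs carries the nest, the tin and the knob (side 360,236; scene 326,198). Next I work out the yaw and the wheel phase.

```bash
python3 - <<'E'
from h import *
np.set_printoptions(precision=4,suppress=True)
k,e=tri("scene",(325.8,198.3),"side",(360.4,236));print("knob",k,e)
print(atz("scene",(325.8,198.3),.073),atz("side",(360.4,236),.073))
H=np.array([.647,-.002,.281])
v=H-k;print("yaw knob->hub",np.degrees(np.arctan2(v[1],v[0])))
sc=[(318.3,189.2),(364.2,178.3),(386.3,210.8),(337.5,224.6)]
sd=[(225+x/2.4,140+y/2.4) for x,y in[(74,99),(77,46),(184,43),(189,97)]]
for c,L in(("scene",sc),("side",sd)):
  P=np.array([atz(c,p,.28) for p in L]);print(c,P.mean(0))
  for p in P:
    d=p-P.mean(0);print(p,np.hypot(d[0],d[1]),np.degrees(np.arctan2(d[1],d[0])))
for n,(x,y) in dict(b1=(495,128),b2=(550,320),b3=(702,285)).items():
  print(n,atz("scene",((x-408)/2.4+265,y/2.4+165),.03))
for n,(x,y) in dict(g=(70,207),f=(298,213),a=(50,306),b=(300,300)).items():
  print(n,atz("side",(x/2.4+225,y/2.4+140),.03))
for t in("tin_a","tin_b","spare_lids","jar","bowl","scoop","brush"):
  print(t,[(np.round(atz(c,d["pixel"],0),3)[:2].tolist(),round(d["confidence"],2)) for c in("scene","side") for d in r.pinpoint(c,t)[:2]])
E
```

```text
knob [ 0.4324 -0.0476  0.0722] 0.00026219032217951807
[ 0.433  -0.0476  0.073 ] [ 0.4323 -0.0463  0.073 ]
yaw knob->hub 11.983084210824682
scene [0.6474 0.0037 0.28  ]
[ 0.611  -0.0714  0.28  ] 0.08339855950359293 -115.87250196891787
[0.5745 0.0397 0.28  ] 0.08132100527376555 153.68306737746173
[0.6828 0.078  0.28  ] 0.08233758707393074 64.53784049359858
[ 0.7213 -0.0317  0.28  ] 0.0819093821647561 -25.57010488033935
side [0.6467 0.0037 0.28  ]
[0.6838 0.0765 0.28  ] 0.08173607799178972 62.97273295033687
[ 0.7207 -0.0319  0.28  ] 0.08212185675636369 -25.686424363498745
[ 0.6093 -0.071   0.28  ] 0.08350444324516604 -116.5982652466475
[0.5729 0.0411 0.28  ] 0.0827247499447522 153.08052044935994
b1 [ 0.4757 -0.1237  0.03  ]
b2 [ 0.7512 -0.0594  0.03  ]
b3 [0.7116 0.1083 0.03  ]
g [ 0.7559 -0.0647  0.03  ]
f [ 0.4766 -0.1288  0.03  ]
a [0.7119 0.1151 0.03  ]
b [0.445  0.0318 0.03  ]
tin_a [([0.616, 0.164], 0.81), ([0.653, 0.01], 0.71), ([0.592, -0.06], 0.9), ([0.708, -0.167], 0.53)]
tin_b [([0.616, 0.164], 0.81), ([0.653, 0.01], 0.71), ([0.592, -0.06], 0.9), ([0.708, -0.167], 0.53)]
spare_lids [([0.536, -0.192], 0.71), ([0.536, -0.189], 0.58)]
jar [([0.38, -0.359], 0.75), ([0.522, -0.424], 0.6), ([0.522, -0.435], 0.9)]
bowl [([0.595, -0.402], 0.87), ([0.611, -0.392], 0.76)]
scoop [([0.389, 0.303], 0.77), ([0.651, -0.002], 0.61), ([0.389, 0.298], 0.79), ([0.618, -0.393], 0.73)]
brush [([0.376, -0.352], 0.95), ([0.366, -0.353], 0.87), ([0.513, -0.411], 0.5)]
```

Request:
{"api": "carry_out", "payload": {"motion": [{"tx": 1.8,"ty": -1.8,"fingers": 0},{"tx": 3.5,"ty": -3.6},{"tx": 3.5,"ty": -3.6},{"tx": 3.5,"ty": -3.6},{"tx": 3.5,"ty": -3.6},{"tx": 3.5,"ty": -3.6},{"tx": 3.5,"ty": -3.6},{"tx": 3.5,"ty": -3.6},{"tx": 3.5,"ty": -3.6},{"tx": 1.8,"ty": -1.8},{"wz": -5},{"wz": -10}]}}

```text
invalid input
```

Request:
{"api": "carry_out", "payload": {"motion": [{"wz": -10},{"wz": -10},{"wz": -10},{"wz": -10},{"wz": -10},{"wz": -10},{"wz": -10},{"wz": -10},{"wz": -10},{"wz": -10},{"wz": -10},{"wz": -10}]}}

```text
invalid input
```

Request:
{"api": "carry_out", "payload": {"motion": [{"wz": -10},{"wz": -10},{"wz": -10},{"wz": -2},{}]}}

```text
invalid input
```

Request:
{"api": "carry_out", "payload": {"motion": [{"tx": 1.8,"ty": -1.8,"tz": 0,"wx": 0,"wy": 0,"wz": 0,"fingers": 0}]}}

```text
time: 1.72
position: [0.2524, -0.4691, 0.2384]
tool_rot: [-3.142, 0.0, 0.459]
contact_force: [-0.2, -0.2, 0.1]
gripper_width: 0.0802
finger_force: 0.0
```

Request:
{"api": "carry_out", "payload": {"motion": [{"tx": 3.5,"ty": -3.6,"tz": 0,"wx": 0,"wy": 0,"wz": 0,"fingers": 0},{"tx": 3.5,"ty": -3.6,"tz": 0,"wx": 0,"wy": 0,"wz": 0,"fingers": 0},{"tx": 3.5,"ty": -3.6,"tz": 0,"wx": 0,"wy": 0,"wz": 0,"fingers": 0},{"tx": 3.5,"ty": -3.6,"tz": 0,"wx": 0,"wy": 0,"wz": 0,"fingers": 0},{"tx": 3.5,"ty": -3.6,"tz": 0,"wx": 0,"wy": 0,"wz": 0,"fingers": 0},{"tx": 3.5,"ty": -3.6,"tz": 0,"wx": 0,"wy": 0,"wz": 0,"fingers": 0},{"tx": 3.5,"ty": -3.6,"tz": 0,"wx": 0,"wy": 0,"wz": 0,"fingers": 0},{"tx": 3.5,"ty": -3.6,"tz": 0,"wx": 0,"wy": 0,"wz": 0,"fingers": 0},{"tx": 1.8,"ty": -1.8,"tz": 0,"wx": 0,"wy": 0,"wz": 0,"fingers": 0},{"tx": 0,"ty": 0,"tz": 0,"wx": 0,"wy": 0,"wz": -5,"fingers": 0},{"tx": 0,"ty": 0,"tz": 0,"wx": 0,"wy": 0,"wz": -10,"fingers": 0},{"tx": 0,"ty": 0,"tz": 0,"wx": 0,"wy": 0,"wz": -10,"fingers": 0}]}}

```text
time: 3.22
position: [0.3835, -0.0618, 0.2388]
tool_rot: [3.141, -0.0, 0.903]
contact_force: [-0.1, 0.8, -0.7]
gripper_width: 0.0004
finger_force: 0.0
```

Request:
{"api": "carry_out", "payload": {"motion": [{"tx": 0,"ty": 0,"tz": 0,"wx": 0,"wy": 0,"wz": -10.5,"fingers": 0},{"tx": 0,"ty": 0,"tz": 0,"wx": 0,"wy": 0,"wz": -10.5,"fingers": 0},{"tx": 0,"ty": 0,"tz": 0,"wx": 0,"wy": 0,"wz": -10.5,"fingers": 0},{"tx": 0,"ty": 0,"tz": 0,"wx": 0,"wy": 0,"wz": -10.5,"fingers": 0},{"tx": 0,"ty": 0,"tz": 0,"wx": 0,"wy": 0,"wz": -10.5,"fingers": 0},{"tx": 0,"ty": 0,"tz": 0,"wx": 0,"wy": 0,"wz": -10.5,"fingers": 0},{"tx": 0,"ty": 0,"tz": 0,"wx": 0,"wy": 0,"wz": -10.5,"fingers": 0},{"tx": 0,"ty": 0,"tz": 0,"wx": 0,"wy": 0,"wz": -10.5,"fingers": 0},{"tx": 0,"ty": 0,"tz": 0,"wx": 0,"wy": 0,"wz": -10.5,"fingers": 0},{"tx": 0,"ty": 0,"tz": 0,"wx": 0,"wy": 0,"wz": -10.5,"fingers": 0},{"tx": 0,"ty": 0,"tz": 0,"wx": 0,"wy": 0,"wz": -10.5,"fingers": 0},{"tx": 0,"ty": 0,"tz": 0,"wx": 0,"wy": 0,"wz": -10.5,"fingers": 0}]}}

```text
time: 4.72
position: [0.3835, -0.0619, 0.2389]
tool_rot: [-3.141, 0.0, 3.102]
contact_force: [-0.2, 1.2, 0.3]
gripper_width: 0.0005
finger_force: 0.0
```

Request:
{"api": "carry_out", "payload": {"motion": [{"tx": 0,"ty": 0.3,"tz": 0,"wx": 0,"wy": 0,"wz": -8,"fingers": 0},{"tx": 0,"ty": 0,"tz": 2.0,"wx": 0,"wy": 0,"wz": -7.6,"fingers": 0},{"tx": 0,"ty": 0,"tz": 5.0,"wx": 0,"wy": 0,"wz": 0,"fingers": 0},{"tx": 0,"ty": 0,"tz": 5.0,"wx": 0,"wy": 0,"wz": 0,"fingers": 0},{"tx": 0,"ty": 0,"tz": 4.0,"wx": 0,"wy": 0,"wz": 0,"fingers": 0},{"tx": 0,"ty": 0,"tz": 1.6,"wx": 0,"wy": 0,"wz": 0,"fingers": 0},{"tx": 0,"ty": 0,"tz": 0,"wx": 0,"wy": 0,"wz": 0,"fingers": 0}]}}

```text
time: 5.6
position: [0.3834, -0.0588, 0.0622]
tool_rot: [3.14, -0.002, -2.915]
contact_force: [-0.1, 0.1, 0.5]
gripper_width: 0.0004
finger_force: 0.0
```

Request:
{"api": "carry_out", "payload": {"motion": [{"tx": -1.2,"ty": 0,"tz": 0,"wx": 0,"wy": 0,"wz": 0,"fingers": 0},{"tx": -1.0,"ty": 0,"tz": 0,"wx": 0,"wy": 0,"wz": 0,"fingers": 0},{"tx": -0.4,"ty": 0,"tz": 0,"wx": 0,"wy": 0,"wz": 0,"fingers": 0},{"tx": -0.4,"ty": 0,"tz": 0,"wx": 0,"wy": 0,"wz": 0,"fingers": 0},{"tx": -0.4,"ty": 0,"tz": 0,"wx": 0,"wy": 0,"wz": 0,"fingers": 0},{"tx": -0.5,"ty": 0,"tz": 0,"wx": 0,"wy": 0,"wz": 0,"fingers": 0}]}}

```text
time: 6.35
position: [0.4192, -0.0496, 0.0628]
tool_rot: [3.14, -0.006, -2.914]
contact_force: [-13.1, -2.9, 11.6]
gripper_width: 0.0004
finger_force: 6.7
```

Request:
{"api": "carry_out", "payload": {"motion": [{"tx": -0.5,"ty": 0,"tz": -0.1,"wx": 0,"wy": 0,"wz": 0,"fingers": 0},{"tx": -0.5,"ty": 0,"tz": 0,"wx": 0,"wy": 0,"wz": 0,"fingers": 0},{"tx": -0.5,"ty": 0,"tz": 0,"wx": 0,"wy": 0,"wz": 0,"fingers": 0},{"tx": -0.5,"ty": 0,"tz": 0,"wx": 0,"wy": 0,"wz": 0,"fingers": 0}]}}

```text
time: 6.85
position: [0.4412, -0.0455, 0.0636]
tool_rot: [3.141, -0.001, -2.915]
contact_force: [-4.4, -0.9, -2.8]
gripper_width: 0.0007
finger_force: 2.2
```

Request:
{"api": "carry_out", "payload": {"motion": [{"tx": -0.7,"ty": 0,"tz": 0,"wx": 0,"wy": 0,"wz": 0,"fingers": 0},{"tx": -0.7,"ty": 0,"tz": 0,"wx": 0,"wy": 0,"wz": 0,"fingers": 0},{"tx": -0.7,"ty": 0,"tz": 0,"wx": 0,"wy": 0,"wz": 0,"fingers": 0},{"tx": -0.7,"ty": 0,"tz": 0,"wx": 0,"wy": 0,"wz": 0,"fingers": 0},{"tx": -0.6,"ty": 0,"tz": 0,"wx": 0,"wy": 0,"wz": 0,"fingers": 0},{"tx": -0.3,"ty": 0,"tz": 0,"wx": 0,"wy": 0,"wz": 0,"fingers": 0}]}}

```text
time: 7.6
position: [0.4774, -0.0372, 0.0638]
tool_rot: [-3.142, -0.0, -2.914]
contact_force: [-6.4, -1.2, -0.5]
gripper_width: 0.0007
finger_force: 3.1
```

Request:
{"api": "carry_out", "payload": {"motion": [{"tx": -0.2,"ty": 0,"tz": 0,"wx": 0,"wy": 0,"wz": 0,"fingers": 0},{"tx": -0.2,"ty": 0,"tz": 0,"wx": 0,"wy": 0,"wz": 0,"fingers": 0}]}}

```text
time: 7.85
position: [0.481, -0.0364, 0.0638]
tool_rot: [3.141, -0.0, -2.915]
contact_force: [-5.1, -1.1, -1.5]
gripper_width: 0.0004
finger_force: 2.8
```

Request:
{"api": "carry_out", "payload": {"motion": [{"tx": -0.2,"ty": 0,"tz": 0,"wx": 0,"wy": 0,"wz": 0,"fingers": 0},{"tx": -0.2,"ty": 0,"tz": 0,"wx": 0,"wy": 0,"wz": 0,"fingers": 0}]}}

```text
time: 8.1
position: [0.485, -0.0355, 0.0638]
tool_rot: [3.142, -0.0, -2.915]
contact_force: [-5.2, -1.5, -2.1]
gripper_width: 0.0002
finger_force: 2.8
```

Request:
{"api": "carry_out", "payload": {"motion": [{"tx": -0.1,"ty": 0,"tz": 0,"wx": 0,"wy": 0,"wz": 0,"fingers": 0},{"tx": -0.1,"ty": 0,"tz": 0,"wx": 0,"wy": 0,"wz": 0,"fingers": 0}]}}

```text
time: 8.35
position: [0.4861, -0.0352, 0.0638]
tool_rot: [3.141, -0.002, -2.914]
contact_force: [-12.5, -5.3, 2.5]
gripper_width: 0.0003
finger_force: 6.4
```

Request:
{"api": "carry_out", "payload": {"motion": [{"tx": -0.1,"ty": 0,"tz": 0,"wx": 0,"wy": 0,"wz": 0,"fingers": 0},{"tx": 0,"ty": 0,"tz": 0,"wx": 0,"wy": 0,"wz": 0,"fingers": 0},{"tx": 0,"ty": 0,"tz": 0,"wx": 0,"wy": 0,"wz": 0,"fingers": 0}]}}

```text
time: 8.72
position: [0.4861, -0.0352, 0.0638]
tool_rot: [3.141, -0.004, -2.914]
contact_force: [-14.5, -5.8, 3.9]
gripper_width: 0.0003
finger_force: 7.6
```

Request:
{"api": "carry_out", "payload": {"motion": [{"tx": 1.5,"ty": 0,"tz": 0,"wx": 0,"wy": 0,"wz": 0,"fingers": 0},{"tx": 2.5,"ty": 0,"tz": -1,"wx": 0,"wy": 0,"wz": 0,"fingers": 0},{"tx": 0,"ty": 0,"tz": -5,"wx": 0,"wy": 0,"wz": 0,"fingers": 0},{"tx": 0,"ty": 0,"tz": -5,"wx": 0,"wy": 0,"wz": -10.2,"fingers": 0},{"tx": 0,"ty": 0,"tz": -6,"wx": 0,"wy": 0,"wz": -10.2,"fingers": 0},{"tx": 0,"ty": 0,"tz": -6,"wx": 0,"wy": 0,"wz": -10.2,"fingers": 0},{"tx": 0,"ty": 0,"tz": -4,"wx": 0,"wy": 0,"wz": -10.2,"fingers": 0},{"tx": 0,"ty": 0,"tz": 0,"wx": 0,"wy": 0,"wz": -10.2,"fingers": 0},{"tx": 0,"ty": 0,"tz": 0,"wx": 0,"wy": 0,"wz": 0,"fingers": 0}]}}

```text
time: 9.85
position: [0.4604, 0.0003, 0.3336]
tool_rot: [-3.131, -0.022, -2.075]
contact_force: [0.2, -0.3, 0.2]
gripper_width: 0.0004
finger_force: 0.0
```

```bash
cat >> h.py <<'E'
def go(x,y,z,yawdeg):
    s=r.state();y0=s["tool_rot"][2];d=np.array([x,y,z])-s["position"]
    c,n=np.cos(y0),np.sin(y0)
    print("tx ty tz cm",np.round(100*np.array([d[0]*c+d[1]*n,d[0]*n-d[1]*c,-d[2]]),2),"wz",round((np.degrees(y0)-yawdeg+180)%360-180,1),"pos",s["position"].round(4),"yaw",np.degrees(y0).round(1),"F",s["contact_force"].round(1),"j6",s["joints"][5].round(2),"t",round(s["time"],2))
E
python3 - <<'E'
from h import *
go(.6486,-.0594,.33,244.1)
m=r.get_image("side");cv2.imwrite("pics/side2.png",cv2.resize(m[130:300,215:415],None,fx=3,fy=3))
E
```

```text
tx ty tz cm [ -3.87 -19.36   0.36] wz -3.0 pos [4.604e-01 3.000e-04 3.336e-01] yaw -118.9 F [ 0.2 -0.3  0.2] j6 -2.88 t 9.85
```

View pics/side2.png

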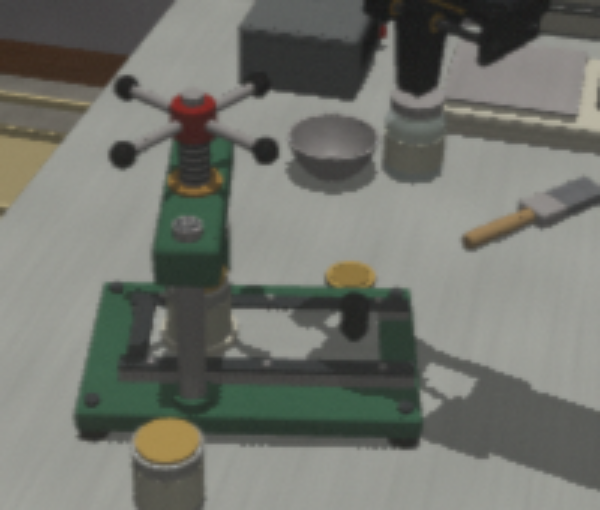

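Request:
{"api": "carry_out", "payload": {"motion": [{"tx": 0,"ty": 0,"tz": 0,"wx": 0,"wy": 0,"wz": 5,"fingers": 0},{"tx": -2,"ty": -4.5,"tz": 0,"wx": 0,"wy": 0,"wz": 0,"fingers": 0},{"tx": -2,"ty": -4.5,"tz": 0,"wx": 0,"wy": 0,"wz": 0,"fingers": 0}]}}

```text
time: 10.28
position: [0.5578, -0.0202, 0.333]
tool_rot: [-3.131, -0.022, -2.168]
contact_force: [-0.5, -0.3, 0.3]
gripper_width: 0.0004
finger_force: 0.0
```

```bash
cat >> h.py <<'E'
from scipy.spatial.transform import Rotation as Ro
def lvl(yawdeg):
    s=r.state();R0=Ro.from_euler("xyz",s["tool_rot"]);R1=Ro.from_euler("xyz",[np.pi,0,np.radians(yawdeg)])
    print("turn deg",np.degrees((R0.inv()*R1).as_rotvec()).round(2))
E
python3 - <<'E'
from h import *
go(.6515,-.0579,.33,236);lvl(236)
E
```

```text
tx ty tz cm [-2.15 -9.87  0.3 ] wz -0.2 pos [ 0.5578 -0.0202  0.333 ] yaw -124.2 F [-0.5 -0.3  0.3] j6 -2.78 t 10.28
turn deg [-0.63 -1.24 -0.24]
```

Request:
{"api": "carry_out", "payload": {"motion": [{"tx": -0.5,"ty": -3.2,"tz": 0,"wx": -0.6,"wy": -1.2,"wz": 0,"fingers": 0},{"tx": -0.8,"ty": -4.0,"tz": 0,"wx": 0,"wy": 0,"wz": 0,"fingers": 0},{"tx": -0.8,"ty": -2.7,"tz": 0,"wx": 0,"wy": 0,"wz": 0,"fingers": 0},{"tx": 0,"ty": 0,"tz": 0,"wx": 0,"wy": 0,"wz": 0,"fingers": 0}]}}

```text
time: 10.78
position: [0.6512, -0.0588, 0.331]
tool_rot: [3.139, -0.002, -2.169]
contact_force: [-0.6, -0.0, -0.1]
gripper_width: 0.0004
finger_force: 0.0
```

```bash
python3 - <<'E'
from h import *
go(.6515,-.0579,.263,236);lvl(236)
E
```

```text
tx ty tz cm [-0.09  0.03  6.8 ] wz -0.3 pos [ 0.6512 -0.0588  0.331 ] yaw -124.3 F [-0.6 -0.  -0.1] j6 -2.81 t 10.78
turn deg [ 0.13 -0.1  -0.26]
```

Request:
{"api": "carry_out", "payload": {"motion": [{"tx": -0.05,"ty": 0,"tz": 3.4,"wx": 0,"wy": 0,"wz": 0,"fingers": 0},{"tx": -0.05,"ty": 0,"tz": 3.4,"wx": 0,"wy": 0,"wz": 0,"fingers": 0},{"tx": 0,"ty": 0.4,"tz": 0,"wx": 0,"wy": 0,"wz": 0,"fingers": 0},{"tx": 0,"ty": 0.4,"tz": 0,"wx": 0,"wy": 0,"wz": 0,"fingers": 0},{"tx": 0.23,"ty": 0.45,"tz": 0.05,"wx": 0,"wy": 0,"wz": 5,"fingers": 0},{"tx": 0.23,"ty": 0.45,"tz": 0.05,"wx": 0,"wy": 0,"wz": 5,"fingers": 0}]}}

```text
time: 11.52
position: [0.6341, -0.0502, 0.2657]
tool_rot: [-3.139, 0.0, -2.344]
contact_force: [2.4, 0.1, -0.6]
gripper_width: 0.0005
finger_force: 0.7
```

```bash
cat >> h.py <<'E'
A=np.array([.647,.0037])
def wh():
    s=r.state();p=s["position"][:2]-A;f=s["contact_force"];y=np.degrees(s["tool_rot"][2])
    t=np.array([-p[1],p[0]])/np.hypot(*p)
    yr=s["tool_rot"][2];X=np.array([np.cos(yr),np.sin(yr)]);Y=np.array([X[1],-X[0]])
    c=p+.009*X+.0175*Y
    tq=c[0]*f[1]-c[1]*f[0]
    print("rho",(np.hypot(*p)*1e3).round(1),"ang",np.degrees(np.arctan2(p[1],p[0])).round(1),"yaw",y.round(1),"z",s["position"][2].round(4),"F",f.round(1),"M",s["moment"].round(2),"contact r",np.hypot(*c).round(4),"F60 eq",(tq/.06).round(2),"j6",s["joints"][5].round(2),"t",round(s["time"],2))
E
python3 - <<'E'
from h import *
wh()
E
```

```text
rho 55.4 ang -103.4 yaw -134.3 z 0.2657 F [ 2.4  0.1 -0.6] M [ 0.03 -0.31 -0.03] contact r 0.0576 F60 eq 1.9 j6 -2.63 t 11.53
```

Request:
{"api": "carry_out", "payload": {"motion": [{"tx": 0.45,"ty": 0.72,"tz": 0.09,"wx": 0,"wy": 0,"wz": 8,"fingers": 0},{"tx": 0.5,"ty": 0.82,"tz": 0.09,"wx": 0,"wy": 0,"wz": 9,"fingers": 0},{"tx": 0.42,"ty": 0.82,"tz": 0.09,"wx": 0,"wy": 0,"wz": 9,"fingers": 0},{"tx": 0.42,"ty": 0.82,"tz": 0.09,"wx": 0,"wy": 0,"wz": 9,"fingers": 0},{"tx": 0.42,"ty": 0.82,"tz": 0.09,"wx": 0,"wy": 0,"wz": 9,"fingers": 0},{"tx": 0.42,"ty": 0.82,"tz": 0.09,"wx": 0,"wy": 0,"wz": 9,"fingers": 0}]}}

```text
time: 12.28
position: [0.5924, -0.0183, 0.2605]
tool_rot: [-3.14, 0.003, 3.012]
contact_force: [1.3, -0.5, -0.4]
gripper_width: 0.0006
finger_force: 0.7
```

```bash
python3 - <<'E'
from h import *
wh()
E
```

```text
rho 58.9 ang -158.1 yaw 172.6 z 0.2605 F [ 1.3 -0.5 -0.4] M [-0.15 -0.35 -0.01] contact r 0.0614 F60 eq 0.59 j6 -1.67 t 12.28
```

Request:
{"api": "carry_out", "payload": {"motion": [{"tx": 0.42,"ty": 0.8,"tz": 0.09,"wx": 0,"wy": 0,"wz": 9,"fingers": 0},{"tx": 0.42,"ty": 0.8,"tz": 0.09,"wx": 0,"wy": 0,"wz": 9,"fingers": 0},{"tx": 0.42,"ty": 0.82,"tz": 0.09,"wx": 0,"wy": 0,"wz": 9,"fingers": 0},{"tx": 0.42,"ty": 0.82,"tz": 0.09,"wx": 0,"wy": 0,"wz": 9,"fingers": 0},{"tx": 0.42,"ty": 0.82,"tz": 0.09,"wx": 0,"wy": 0,"wz": 9,"fingers": 0}]}}

```text
time: 12.9
position: [0.5907, 0.0263, 0.2559]
tool_rot: [3.141, 0.002, 2.226]
contact_force: [-0.8, -1.7, 0.4]
gripper_width: 0.0005
finger_force: 0.6
```

```bash
python3 - <<'E'
from h import *
wh()
E
```

```text
rho 60.7 ang 158.1 yaw 127.6 z 0.2559 F [-0.8 -1.7  0.4] M [-0.22 -0.07 -0.06] contact r 0.0627 F60 eq 1.9 j6 -0.81 t 12.9
```

Request:
{"api": "carry_out", "payload": {"motion": [{"tx": 0.25,"ty": 0.55,"tz": 0.06,"wx": 0,"wy": 0,"wz": 6,"fingers": 0},{"tx": 0.25,"ty": 0.55,"tz": 0.06,"wx": 0,"wy": 0,"wz": 6,"fingers": 0},{"tx": 0.25,"ty": 0.55,"tz": 0.06,"wx": 0,"wy": 0,"wz": 6,"fingers": 0},{"tx": 0.25,"ty": 0.55,"tz": 0.06,"wx": 0,"wy": 0,"wz": 6,"fingers": 0}]}}

```text
time: 13.4
position: [0.6048, 0.0459, 0.2533]
tool_rot: [3.141, 0.001, 1.81]
contact_force: [-1.4, 0.9, 0.3]
gripper_width: 0.0003
finger_force: 0.7
```

Request:
{"api": "carry_out", "payload": {"motion": [{"tx": 0.25,"ty": 0.55,"tz": 0.06,"wx": 0,"wy": 0,"wz": 6,"fingers": 0},{"tx": 0.25,"ty": 0.55,"tz": 0.06,"wx": 0,"wy": 0,"wz": 6,"fingers": 0},{"tx": 0.25,"ty": 0.55,"tz": 0.06,"wx": 0,"wy": 0,"wz": 6,"fingers": 0}]}}

```text
time: 13.78
position: [0.6201, 0.0556, 0.2515]
tool_rot: [3.141, 0.0, 1.496]
contact_force: [-2.0, 1.4, 0.4]
gripper_width: 0.0002
finger_force: 0.7
```

```bash
python3 - <<'E'
from h import *
wh()
E
```

```text
rho 58.5 ang 117.4 yaw 85.7 z 0.2515 F [-2.   1.4  0.4] M [0.15 0.17 0.06] contact r 0.0602 F60 eq 1.82 j6 -0.03 t 13.78
```

Request:
{"api": "carry_out", "payload": {"motion": [{"tx": 0.27,"ty": 0.55,"tz": 0.06,"wx": 0,"wy": 0,"wz": 6,"fingers": 0},{"tx": 0.27,"ty": 0.55,"tz": 0.06,"wx": 0,"wy": 0,"wz": 6,"fingers": 0},{"tx": 0.27,"ty": 0.55,"tz": 0.06,"wx": 0,"wy": 0,"wz": 6,"fingers": 0}]}}

```text
time: 14.15
position: [0.637, 0.0615, 0.2497]
tool_rot: [-3.14, -0.0, 1.182]
contact_force: [-5.8, 5.6, 1.6]
gripper_width: 0.0004
finger_force: 3.2
```

Request:
{"api": "carry_out", "payload": {"motion": [{"tx": 0.27,"ty": 0.55,"tz": 0.06,"wx": 0,"wy": 0,"wz": 6,"fingers": 0},{"tx": 0.27,"ty": 0.55,"tz": 0.06,"wx": 0,"wy": 0,"wz": 6,"fingers": 0},{"tx": 0.27,"ty": 0.55,"tz": 0.06,"wx": 0,"wy": 0,"wz": 6,"fingers": 0}]}}

```text
time: 14.52
position: [0.6555, 0.0616, 0.2479]
tool_rot: [-3.14, -0.001, 0.869]
contact_force: [-3.6, 8.3, 0.9]
gripper_width: 0.0003
finger_force: 3.3
```

```bash
python3 - <<'E'
from h import *
wh()
E
```

```text
rho 58.5 ang 81.7 yaw 49.8 z 0.2479 F [-3.6  8.3  0.9] M [1.15 0.51 0.1 ] contact r 0.0602 F60 eq 7.0 j6 0.62 t 14.53
```

Request:
{"api": "carry_out", "payload": {"motion": [{"tx": 0.23,"ty": 0.46,"tz": 0.05,"wx": 0,"wy": 0,"wz": 5,"fingers": 0},{"tx": 0.23,"ty": 0.46,"tz": 0.05,"wx": 0,"wy": 0,"wz": 5,"fingers": 0},{"tx": 0.23,"ty": 0.46,"tz": 0.05,"wx": 0,"wy": 0,"wz": 5,"fingers": 0}]}}

```text
time: 14.9
position: [0.6704, 0.0568, 0.2463]
tool_rot: [-3.14, -0.002, 0.608]
contact_force: [-0.7, 9.2, -0.5]
gripper_width: 0.0007
finger_force: 3.4
```

```bash
python3 - <<'E'
from h import *
wh()
E
```

```text
rho 58.1 ang 66.2 yaw 34.8 z 0.2463 F [-0.7  9.2 -0.5] M [1.34 0.18 0.14] contact r 0.0599 F60 eq 6.76 j6 0.87 t 14.9
```

Request:
{"api": "carry_out", "payload": {"motion": [{"tx": 0.1,"ty": 0.185,"tz": 0.02,"wx": 0,"wy": 0,"wz": 2,"fingers": 0},{"tx": 0.1,"ty": 0.185,"tz": 0.02,"wx": 0,"wy": 0,"wz": 2,"fingers": 0},{"tx": 0.1,"ty": 0.185,"tz": 0.02,"wx": 0,"wy": 0,"wz": 2,"fingers": 0}]}}

```text
time: 15.28
position: [0.676, 0.0539, 0.2457]
tool_rot: [-3.14, -0.002, 0.505]
contact_force: [0.2, 8.8, -0.9]
gripper_width: 0.0006
finger_force: 3.3
```

```bash
python3 - <<'E'
from h import *
wh()
E
```

```text
rho 58.0 ang 60.0 yaw 28.9 z 0.2457 F [ 0.2  8.8 -0.9] M [1.35 0.01 0.13] contact r 0.06 F60 eq 6.47 j6 0.97 t 15.28
```

Request:
{"api": "carry_out", "payload": {"motion": [{"tx": 0.1,"ty": 0.185,"tz": 0.02,"wx": 0,"wy": 0,"wz": 2,"fingers": 0},{"tx": 0.1,"ty": 0.185,"tz": 0.02,"wx": 0,"wy": 0,"wz": 2,"fingers": 0}]}}

```text
time: 15.52
position: [0.6796, 0.0516, 0.2453]
tool_rot: [-3.14, -0.002, 0.435]
contact_force: [1.9, 8.4, -0.9]
gripper_width: 0.0005
finger_force: 3.3
```

Request:
{"api": "carry_out", "payload": {"motion": [{"tx": 0.1,"ty": 0.185,"tz": 0.02,"wx": 0,"wy": 0,"wz": 2,"fingers": 0},{"tx": 0.1,"ty": 0.185,"tz": 0.02,"wx": 0,"wy": 0,"wz": 2,"fingers": 0}]}}

```text
time: 15.78
position: [0.6831, 0.049, 0.2449]
tool_rot: [-3.14, -0.002, 0.366]
contact_force: [2.2, 8.2, -0.5]
gripper_width: 0.0
finger_force: 3.3
```

```bash
python3 - <<'E'
from h import *
wh()
E
```

```text
rho 57.9 ang 51.5 yaw 21.0 z 0.2449 F [ 2.2  8.2 -0.5] M [ 1.31 -0.11  0.14] contact r 0.0601 F60 eq 5.78 j6 1.1 t 15.78
```

Request:
{"api": "carry_out", "payload": {"motion": [{"tx": 0.06,"ty": 0.12,"tz": 0.01,"wx": 0,"wy": 0,"wz": 1.2,"fingers": 0},{"tx": 0.06,"ty": 0.12,"tz": 0.01,"wx": 0,"wy": 0,"wz": 1.2,"fingers": 0}]}}

```text
time: 16.02
position: [0.685, 0.0471, 0.2446]
tool_rot: [-3.14, -0.002, 0.324]
contact_force: [0.8, 9.2, -0.7]
gripper_width: 0.0002
finger_force: 3.3
```

Request:
{"api": "carry_out", "payload": {"motion": [{"tx": 0.06,"ty": 0.12,"tz": 0.01,"wx": 0,"wy": 0,"wz": 1.2,"fingers": 0},{"tx": 0.06,"ty": 0.12,"tz": 0.01,"wx": 0,"wy": 0,"wz": 1.2,"fingers": 0}]}}

```text
time: 16.27
position: [0.6869, 0.0452, 0.2444]
tool_rot: [-3.14, -0.002, 0.282]
contact_force: [2.2, 8.3, -1.2]
gripper_width: 0.0004
finger_force: 3.3
```

Request:
{"api": "carry_out", "payload": {"motion": [{"tx": 0.06,"ty": 0.12,"tz": 0.01,"wx": 0,"wy": 0,"wz": 1.2,"fingers": 0},{"tx": 0.06,"ty": 0.12,"tz": 0.01,"wx": 0,"wy": 0,"wz": 1.2,"fingers": 0}]}}

```text
time: 16.52
position: [0.6888, 0.0432, 0.2441]
tool_rot: [-3.14, -0.002, 0.24]
contact_force: [1.7, 9.0, -1.6]
gripper_width: 0.0005
finger_force: 3.3
```

Request:
{"api": "carry_out", "payload": {"motion": [{"tx": 0.06,"ty": 0.12,"tz": 0.01,"wx": 0,"wy": 0,"wz": 1.2,"fingers": 0},{"tx": 0.06,"ty": 0.12,"tz": 0.01,"wx": 0,"wy": 0,"wz": 1.2,"fingers": 0}]}}

```text
time: 16.77
position: [0.6905, 0.0411, 0.2439]
tool_rot: [-3.14, -0.002, 0.199]
contact_force: [2.6, 8.5, -1.3]
gripper_width: 0.0008
finger_force: 3.5
```

```bash
python3 - <<'E'
from h import *
wh()
E
```

```text
rho 57.4 ang 40.7 yaw 11.4 z 0.2439 F [ 2.6  8.5 -1.3] M [ 1.34 -0.38  0.12] contact r 0.06 F60 eq 6.89 j6 1.26 t 16.77
```

Request:
{"api": "carry_out", "payload": {"motion": [{"tx": 0.06,"ty": 0.12,"tz": 0.01,"wx": 0,"wy": 0,"wz": 1.1,"fingers": 0},{"tx": 0.06,"ty": 0.12,"tz": 0.01,"wx": 0,"wy": 0,"wz": 1.1,"fingers": 0}]}}

```text
time: 17.02
position: [0.692, 0.0396, 0.2436]
tool_rot: [-3.138, -0.002, 0.161]
contact_force: [2.0, 12.3, -1.8]
gripper_width: 0.0005
finger_force: 5.0
```

```bash
python3 - <<'E'
from h import *
wh()
E
```

```text
rho 57.5 ang 38.5 yaw 9.2 z 0.2436 F [ 2.  12.3 -1.8] M [ 1.8  -0.17  0.1 ] contact r 0.0601 F60 eq 10.98 j6 1.3 t 17.02
```

Request:
{"api": "carry_out", "payload": {"motion": [{"tx": 0.02,"ty": 0.04,"tz": 0,"wx": 0,"wy": 0,"wz": 0.4,"fingers": 0},{"tx": 0,"ty": 0,"tz": 0,"wx": 0,"wy": 0,"wz": 0,"fingers": 0}]}}

```text
time: 17.27
position: [0.6922, 0.0394, 0.2436]
tool_rot: [-3.138, -0.002, 0.154]
contact_force: [1.2, 12.0, -1.0]
gripper_width: 0.0004
finger_force: 4.9
```

```bash
python3 - <<'E'
from h import *
wh()
E
```

```text
rho 57.6 ang 38.3 yaw 8.9 z 0.2436 F [ 1.2 12.  -1. ] M [ 1.73 -0.22  0.13] contact r 0.0601 F60 eq 10.99 j6 1.3 t 17.27
```

Request:
{"api": "carry_out", "payload": {"motion": [{"tx": 0.03,"ty": 0.06,"tz": 0,"wx": 0,"wy": 0,"wz": 0.6,"fingers": 0},{"tx": 0,"ty": 0,"tz": 0,"wx": 0,"wy": 0,"wz": 0,"fingers": 0}]}}

```text
time: 17.52
position: [0.6926, 0.039, 0.2436]
tool_rot: [-3.138, -0.001, 0.144]
contact_force: [1.8, 11.7, -1.1]
gripper_width: 0.0004
finger_force: 5.3
```

```bash
python3 - <<'E'
from h import *
wh()
E
```

```text
rho 57.7 ang 37.8 yaw 8.3 z 0.2436 F [ 1.8 11.7 -1.1] M [ 1.82 -0.11  0.17] contact r 0.0602 F60 eq 10.53 j6 1.31 t 17.52
```

Request:
{"api": "carry_out", "payload": {"motion": [{"tx": 0.05,"ty": 0.1,"tz": 0,"wx": 0,"wy": 0,"wz": 1.0,"fingers": 0},{"tx": 0,"ty": 0,"tz": 0,"wx": 0,"wy": 0,"wz": 0,"fingers": 0}]}}

```text
time: 17.77
position: [0.6932, 0.0383, 0.2435]
tool_rot: [-3.137, -0.001, 0.127]
contact_force: [1.2, 13.7, -2.1]
gripper_width: 0.0
finger_force: 5.8
```

```bash
python3 - <<'E'
from h import *
wh()
E
```

```text
rho 57.7 ang 36.9 yaw 7.3 z 0.2435 F [ 1.2 13.7 -2.1] M [ 2.04 -0.14  0.14] contact r 0.0602 F60 eq 12.7 j6 1.33 t 17.77
```

Request:
{"api": "carry_out", "payload": {"motion": [{"tx": -0.42,"ty": -0.58,"tz": 0,"wx": 0,"wy": 0,"wz": -7,"fingers": 0},{"tx": -0.42,"ty": -0.58,"tz": 0,"wx": 0,"wy": 0,"wz": -7,"fingers": 0},{"tx": -0.42,"ty": -0.58,"tz": 0,"wx": 0,"wy": 0,"wz": -7,"fingers": 0},{"tx": 0,"ty": 0,"tz": 0,"wx": 0,"wy": 0,"wz": -10.3,"fingers": 0},{"tx": 0,"ty": 0,"tz": 0,"wx": 0,"wy": 0,"wz": -10.3,"fingers": 0},{"tx": 0,"ty": 0,"tz": 0,"wx": 0,"wy": 0,"wz": -10.3,"fingers": 0},{"tx": 0,"ty": 0,"tz": 0,"wx": 0,"wy": 0,"wz": -10.3,"fingers": 0},{"tx": 0,"ty": 0,"tz": 0,"wx": 0,"wy": 0,"wz": -10.3,"fingers": 0},{"tx": 0,"ty": 0,"tz": 0,"wx": 0,"wy": 0,"wz": -10.3,"fingers": 0}]}}

```text
time: 18.9
position: [0.6769, 0.0488, 0.2441]
tool_rot: [3.14, 0.001, 1.575]
contact_force: [0.0, -0.4, 0.0]
gripper_width: 0.0005
finger_force: 0.0
```

```bash
python3 - <<'E'
from h import *
wh();lvl(90)
E
```

```text
rho 54.1 ang 56.4 yaw 90.2 z 0.2441 F [ 0.  -0.4  0. ] M [-0.06 -0.04 -0.03] contact r 0.072 F60 eq -0.32 j6 -0.11 t 18.9
turn deg [0.08 0.05 0.22]
```

Request:
{"api": "carry_out", "payload": {"motion": [{"tx": 0.6,"ty": -0.7,"tz": 0,"wx": 0,"wy": 0,"wz": -8,"fingers": 0},{"tx": 0.5,"ty": -0.7,"tz": 0,"wx": 0,"wy": 0,"wz": -8,"fingers": 0},{"tx": 0.25,"ty": -0.5,"tz": 0,"wx": 0,"wy": 0,"wz": -5,"fingers": 0},{"tx": 0.25,"ty": -0.45,"tz": -0.05,"wx": 0,"wy": 0,"wz": -5,"fingers": 0},{"tx": 0.25,"ty": -0.45,"tz": -0.05,"wx": 0,"wy": 0,"wz": -5,"fingers": 0}]}}

```text
time: 19.52
position: [0.647, 0.061, 0.2451]
tool_rot: [3.139, 0.002, 2.113]
contact_force: [3.7, -0.1, -2.2]
gripper_width: 0.0001
finger_force: 1.9
```

```bash
python3 - <<'E'
from h import *
wh()
E
```

```text
rho 57.3 ang 90.0 yaw 121.0 z 0.2451 F [ 3.7 -0.1 -2.2] M [ 0.03 -0.74 -0.05] contact r 0.0748 F60 eq -4.6 j6 -0.63 t 19.52
```

Request:
{"api": "carry_out", "payload": {"motion": [{"tx": 0.38,"ty": -0.74,"tz": -0.08,"wx": 0,"wy": 0,"wz": -8,"fingers": 0},{"tx": 0.38,"ty": -0.74,"tz": -0.08,"wx": 0,"wy": 0,"wz": -8,"fingers": 0},{"tx": 0.38,"ty": -0.74,"tz": -0.08,"wx": 0,"wy": 0,"wz": -8,"fingers": 0},{"tx": 0.38,"ty": -0.74,"tz": -0.08,"wx": 0,"wy": 0,"wz": -8,"fingers": 0},{"tx": 0.38,"ty": -0.74,"tz": -0.08,"wx": 0,"wy": 0,"wz": -8,"fingers": 0},{"tx": 0.38,"ty": -0.74,"tz": -0.08,"wx": 0,"wy": 0,"wz": -8,"fingers": 0}]}}

```text
time: 20.27
position: [0.6029, 0.0417, 0.2502]
tool_rot: [3.141, 0.004, 2.952]
contact_force: [4.6, 2.8, 0.2]
gripper_width: 0.0005
finger_force: 2.0
```

```bash
python3 - <<'E'
from h import *
wh()
E
```

```text
rho 58.2 ang 139.3 yaw 169.2 z 0.2502 F [4.6 2.8 0.2] M [ 0.49 -0.82  0.07] contact r 0.0755 F60 eq -6.63 j6 -1.51 t 20.27
```

Request:
{"api": "carry_out", "payload": {"motion": [{"tx": 0,"ty": 0.7,"tz": 0,"wx": 0,"wy": 0,"wz": 0,"fingers": 0},{"tx": 0,"ty": 0.4,"tz": -2,"wx": 0,"wy": 0,"wz": 0,"fingers": 0},{"tx": 0,"ty": 0,"tz": -5,"wx": 0,"wy": 0,"wz": 0,"fingers": 0},{"tx": 0,"ty": 0,"tz": -5,"wx": 0,"wy": 0,"wz": 0,"fingers": 0},{"tx": 4,"ty": 4,"tz": 0,"wx": 0,"wy": 0,"wz": 0,"fingers": 0},{"tx": 4,"ty": 4,"tz": 0,"wx": 0,"wy": 0,"wz": 0,"fingers": 0},{"tx": 4,"ty": 4,"tz": 0,"wx": 0,"wy": 0,"wz": 0,"fingers": 0},{"tx": 4,"ty": 4,"tz": 0,"wx": 0,"wy": 0,"wz": 0,"fingers": 0},{"tx": 0,"ty": 0,"tz": 0,"wx": 0,"wy": 0,"wz": 0,"fingers": 0}]}}

```text
time: 21.4
position: [0.4761, 0.243, 0.3695]
tool_rot: [3.141, 0.0, 2.949]
contact_force: [0.7, 0.3, -0.1]
gripper_width: 0.0006
finger_force: 0.0
```

```bash
python3 - <<'E'
from h import *
s=r.state();print(s["position"],s["contact_force"])
a=r.get_image("side")[140:290,225:395];b=r.get_image("scene")[165:315,265:425]
cv2.imwrite("pics/end.png",np.hstack([cv2.resize(a,None,fx=2.4,fy=2.4,interpolation=2),cv2.resize(b,None,fx=2.4,fy=2.4,interpolation=2)]))
for c in("side","scene"):
  for t in("hub","pad_face","lid_top"): print(c,t,[(np.round(d["pixel"],1).tolist(),round(d["confidence"],2)) for d in r.pinpoint(c,t)[:2]])
E
```

```text
[0.47611964 0.24298619 0.36952896] [ 0.69575654  0.25537534 -0.07308707]
side hub [([282.0, 176.3], 0.7)]
side pad_face [([283.3, 247.1], 0.71)]
side lid_top []
scene hub [([346.5, 264.1], 0.61)]
scene pad_face [([348.4, 242.1], 0.64)]
scene lid_top [([344.8, 243.7], 0.44)]
```

View pics/end.png

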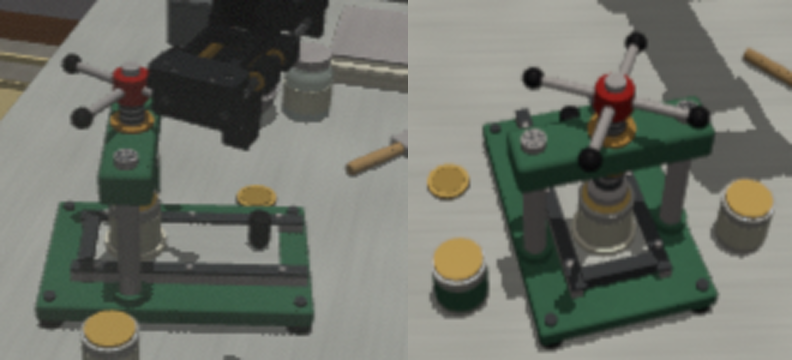

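```bash
python3 - <<'E'
from h import *
sc=[(317.1,197.1),(360,182.5),(385.8,213.8),(340.4,231.7)]
P=np.array([atz("scene",p,.262) for p in sc]);m=P.mean(0);print(m)
print([np.degrees(np.arctan2(*(p-m)[1::-1])).round(1) for p in P])
b=r.get_image("scene")[215:285,310:385];cv2.imwrite("pics/end2.png",cv2.resize(b,None,fx=8,fy=8,interpolation=cv2.INTER_CUBIC))
E
```

```text
[0.64742164 0.00299638 0.262     ]
[np.float64(-110.2), np.float64(160.0), np.float64(70.2), np.float64(-19.7)]
```

View pics/end2.png

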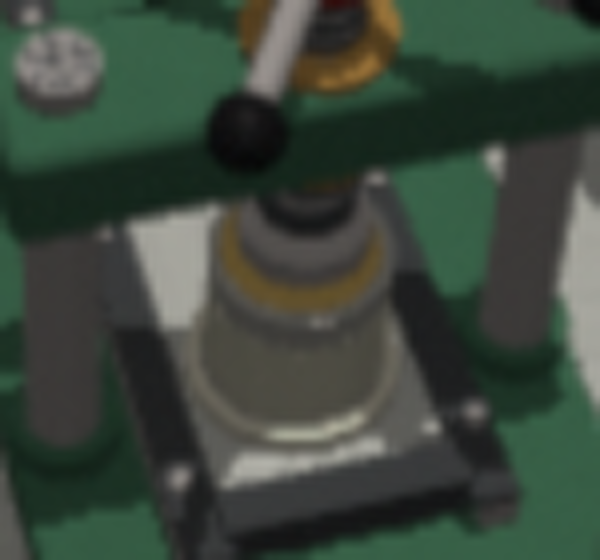

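Both end pictures show the tin closed and centred in the nest. The wheel is turned back about 57°, from a spoke at 103° to 160°, which lifts the ram about 6 mm. The gripper is clear of everything, so I'm handing in.

```bash
python3 -c "
from cell import r
print(r.sign_off())"
```

```text
the job is handed in; nothing more can be done
None
```

The job is handed in, with no verdict returned: the shuttle is against its stop, the lid was pressed until the wheel went firm at about 12 N on the spoke, the ram is backed off about 6 mm (estimated from the wheel angle), and the arm stands clear with no contact with the other things on the bench.

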